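# Unlock and slide the cover off the colour standards

### The arm

A 7-joint arm with a two-finger parallel gripper is mounted at the origin on the work surface. World frame = base frame: x ahead of the robot, y to its left, z up, the work surface at z = 0. Lengths are in m, angles in rad, forces in N, time in s.
With the tool pointing down it reaches from about 0.4 to 0.85 m from the base axis. Payload 10.4 kg.
Tool frame: the origin (TCP) lies midway between the tips of the shut fingers; the grasp point (between the pads) lies 19 mm behind it; z points along the fingers, y is the line along which they close (so a half turn about z gives the same grasp; the last joint's range is limited). The gripper opens to 85 mm and grips with 20 to 120 N. Pads are 22 mm wide; open, the fingers measure 114 mm over their backs; the gripper's body (76 mm by 85 mm) begins 54 mm behind the grasp point. The pads swing forward as they close: fully open they stand 13 mm farther back than shut.
Start: joints at [1.144, 0.332, -0.065, 1.46, 0.022, 1.35, -0.088], TCP at [0.246, -0.575, 0.231] pointing down, gripper open.
Joint ranges: [-2.6, 2.6], [-0.5, 2.12], [-1.47, 1.34], [0.16, 2.42], [-1.27, 4.41], [0.06, 2.06], [-2.6, 2.6]. Speed limits (rad/s): [2.22, 2.22, 2.79, 2.79, 3.14, 3.14, 3.14].

### API

Orientations are given as a unit quaternion [x, y, z, w].
In Python, from workcell import get_obs, camera, camera_params, hand_in gives the robot as it stands.
- The arm moves only by the tool carry_out, never from a script. Its argument "commands" is a list that holds one entry, the list of rows, each a list of 6 numbers: the shift along the tool's x, y, z in units of 40 mm (1.0 is 40 mm), then the turn, a rotation vector about the tool's x, y, z in units of 6 degrees (1.0 is 6 degrees). In form: [[[x, y, z, ax, ay, az], ...]]. A call has 1 to 20 rows; each row shifts and turns the commanded pose from where the row before left it, along the tool's axes as they then stand; what a row does not reach is not made up. A row lasts 1/12 s, in which the tool goes at most 41.7 mm and 7.16 degrees, less where a joint would pass 70% of its speed; a pose out of reach is approached as far as the arm can. A call is refused whole if a number of a shift passes 1 or a number of a turn 1, either way. A call with a gripper value outside its range is refused whole. "hand" is the closure, from -1 (fully open) to 1 (shut), set as the call begins (left out, the last holds). The fingers move at their own pace and stop on an object; "force" is the grip in N (left out, the last holds). Time passes only in rows, so rows that do not move let the fingers close. It gives the time, the measured TCP pose, the force, the opening and the grip force at its end, in the units of the state.
- get_obs(): the state, without advancing time (a new reading comes with each control period).
- camera(name): name is "scene" or "top" or "wrist"; returns the picture (420x560x3 uint8, red, green, blue); there is no depth.
- camera_params(name): a dict with "mtx" (3x3 intrinsics, pixels), "R" (3x3) and "t" (3): a world point X has camera coordinates R X + t. Camera axes: x right, y down, z forward; pixel columns grow to the right and rows downward; lengths in m; the calibration is good to about 2 mm. A picture is of the moment at which its call begins: read the wrist's pose just before it. camera_params takes no time and is no camera call; for the wrist camera it gives the pose at the moment of the call.
- hand_in(): hands the job in; it is judged then, once.
The state is a dict: "clock": time; "joint_pos": joint angles; "joint_velocities": joint speeds; "tau": joint torques, N m; "position": TCP position; "ee_rot": TCP orientation; "ft_force": force on the tool from outside, world axes, zero at the start; "torque": the same for the moment, N m; "grip_width": opening from 0.0 (shut) to 1.0 (fully open); "grasp_force": force on a finger pad.
Only numpy, scipy, OpenCV 4.12 (cv2) and the standard library are available. Lean on these libraries where they do the work, as an engineer would, in place of code of your own. Each camera call takes 0.05 s, during which the arm holds its last target. There are 200 camera calls.

### The job

Unlock the green cover of the stack of colour standards: pull the orange T-knob of the spring plunger up and twist it into a rest notch, so that it stays retracted when you let go. Then slide the cover sideways by its white handle, without lifting it, until it lies wholly on the parking ledge and square to it. Leave the two standards as they lie, and do not disturb the jars and the bin.

Things in the scene. Friction and masses are not known exactly. Their poses are not given: they have to be found in the camera images.
- station: fixed bench station, 135 mm wide (its x), about 420 mm long (its y), z up. Origin at table level on its centre line, between stack and ledge. On its -y half a white plinth (y -180 to 0, top at z 20) carries the stack; on its +y half lies the bare parking ledge
- ledge (a point): centre of the top of the aluminium parking ledge, at station y 98, z 42 (2 mm below the underside of the cover on the stack); the ledge is 135 mm wide (x) and 196 mm long (y), closed at its +y end by a dark lip 10 mm higher
- bracket (a point): point on the plunger's axis, on top of the dark arm of the bracket (station y -158, z 74). The arm (50 mm wide, 12 mm thick) hangs over the cover's -y end from a post at station y -216 to -188; a toothed steel collar of 24 mm radius stands on it, 15 mm high
- plunger (a joint): lift of the spring plunger, m: 0 = down, its 10 mm steel pin stands 7 mm deep in a 14 mm square hole of the cover and locks it; up to 0.022 = stop. The spring pulls it down with about 8 N at 0 and 12 N at 0.018. The pin is clear of the cover above 0.008
- knob (a joint): twist of the orange T-knob about the vertical, rad, anticlockwise from above positive, 0 = cross pin in the deep slot, stops at +-1.3. Turns only while the plunger is lifted over 0.014 (0.018 is good). At +1.05 or -1.05 (either way; 0.95 to 1.3) the cross pin stands over a rest notch: let go there, it stays, the plunger at about 0.011
- knob_grip (a point): grip point of the orange T-knob, on its axis, 117 mm over the table when down; the knob is an upright bar 52 mm long (this frame's x, along the station's x at twist 0), 16 mm thick (y) and 34 mm high (from 19 mm below this point to 15 mm above it); it turns and rises with the knob
- cover: loose green plastic plate 115 x 170 x 10 mm (x, y, z), about 0.3 kg, the top of the stack. Origin at the centre of its underside; its axes lie along the station's at the start, 90 mm to the station's -y side, underside at z 44
- cover_grip (a point): grip point of the cover's white handle, 30 mm to +y of the cover's centre and 34 mm above its underside; the handle is an upright rib 70 mm long (y), 14 mm thick (x), 36 mm high over the plate (its top is 12 mm above this point)
- standard_top: loose blue glazed plate 105 x 160 x 12 mm, 0.45 kg, right under the cover; origin at the centre of its underside
- standard_low: loose white glazed plate 105 x 160 x 12 mm, 0.45 kg, under the blue one, on the plinth; origin at the centre of its underside
- jar_dark: bystander: dark sample jar with white cap, 52 mm wide, 85 mm high, origin at the centre of its underside
- jar_clear: bystander: pale sample jar with white cap, 52 mm wide, 85 mm high, origin at the centre of its underside
- bin: bystander: open green bin 150 x 105 x 60 mm, origin at the centre of its underside
Things that resemble listed ones, but are neither listed nor needed, are in the scene too. What is shaped like the cover but blue, grey or red is not meant.

How it is judged:
On the way, in this order (a step that is already met when the one before it is completed fails the run):
1. the plunger is parked in a rest notch and let go, the cover still on the stack (value of joint plunger above 0.009 m and (value of joint knob above 0.75 rad or value of joint knob below -0.75 rad) and contact force between the fingers and plunger below 0.1 N and y of cover in the frame of station below -0.07 m), for 0.3 s.
2. the cover is wholly on the parking ledge (y of cover in the frame of station above 0.081 m and z of cover in the frame of station below 0.047 m), for 0.2 s.
At the end, for the whole second after the job is handed in: Plunger rests retracted (lift over 9 mm, knob twisted over 0.75 rad either way); cover flat and still on the ledge, its centre at station y 81 to 115 mm and within 15 mm of the centre line, square within 0.12 rad; both standards within 10 mm of their start (value of joint plunger above 0.009 m and (value of joint knob above 0.75 rad or value of joint knob below -0.75 rad) and y of cover in the frame of station between 0.081 and 0.115 m and x of cover in the frame of station between -0.015 and 0.015 m and z of cover in the frame of station between 0.039 and 0.0445 m and angle between the y axis of cover and the y axis of station, either way round below 0.12 rad and angle between cover's own z axis and vertical below 0.03 rad and linear speed of cover below 0.01 m/s and distance of each of standard_top, standard_low from where it was at the start of the episode below 0.01 m); the robot touches nothing.
It fails at once if the cover is lifted more than 16 mm or tipped more than 0.2 rad instead of slid (z of cover in the frame of station above 0.06 m or angle between cover's own z axis and vertical above 0.2 rad).
It fails at once if a standard is shifted more than 10 mm (distance of any of standard_top, standard_low from where it was at the start of the episode above 0.01 m).
It fails at once if a jar or the bin is shifted more than 15 mm (distance of any of jar_dark, jar_clear, bin from where it was at the start of the episode above 0.015 m).
It also fails if it takes over 51 s, if anything falls off the work surface, if the arm or the gripper's body presses on something with over 40 N, if the wrist force passes 120 N, or if a joint passes its speed limit or range.

## Working session

There is one attempt and no reset: what is moved stays moved. The work goes in short steps, Python scripts to look and compute and a tool call to move; the robot and the scene stay as the last step left them, time stands still between calls to the robot, and variables do not carry over. Pictures are saved under pics/ and viewed, at most 10 in all, crops included, and the job is handed in when it is done.

Besides the shell and the picture viewer there is one more tool, called after "Call:" as name([rows], argument=value, ...), one row to a line, values as JSON. carry_out: Moves the arm, as the interface text tells. Its arguments: {"type":"object","properties":{"commands":{"type":"array"},"hand":{"type":"number"},"force":{"type":"number"}},"required":["commands"]}

```bash
mkdir -p pics; python3 - <<'E'
from workcell import *
import cv2,numpy as np
a=camera("scene");b=camera("top")
cv2.imwrite("pics/s.png",a[...,::-1]);cv2.imwrite("pics/t.png",b[...,::-1])
o=get_obs();print(o)
for n in("scene","top"):
  p=camera_params(n);print(n,np.array(p["mtx"]).tolist(),-np.array(p["R"]).T@p["t"])
E
```

```text
{'clock': 0.1, 'joint_pos': array([ 1.14438709,  0.33285513, -0.0646827 ,  1.46083839,  0.02159913,
        1.34990562, -0.08845893]), 'joint_velocities': array([-0.00082531, -0.00236303,  0.00032992, -0.00194275, -0.00063675,
        0.00036714,  0.00048821]), 'tau': array([ 3.56207398e-03, -6.26746631e+01,  5.08512743e-02, -3.92427850e+01,
        1.64547062e-02,  6.93441922e-03, -6.57138958e-05]), 'position': array([ 0.24543573, -0.57443273,  0.23057548]), 'ee_rot': array([ 9.79681854e-01,  2.00556815e-01, -1.61974014e-04, -6.35298122e-04]), 'ft_force': array([-0.29082537,  0.15908963,  0.242575  ]), 'torque': array([ 0.02001379, -0.00919533, -0.01075356]), 'grasp_force': 0.0, 'grip_width': 0.9986880058213666}
scene [[387.89429397650616, 0.0, 275.7387171363232], [0.0, 387.89429397650616, 212.70861019799725], [0.0, 0.0, 1.0]] [1.3394813 0.0307812 0.7343997]
top [[411.21750765824964, 0.0, 276.04310833027876], [0.0, 411.21750765824964, 210.06358246635614], [0.0, 0.0, 1.0]] [0.50564477 0.00705847 1.2470724 ]
```

View pics/s.png

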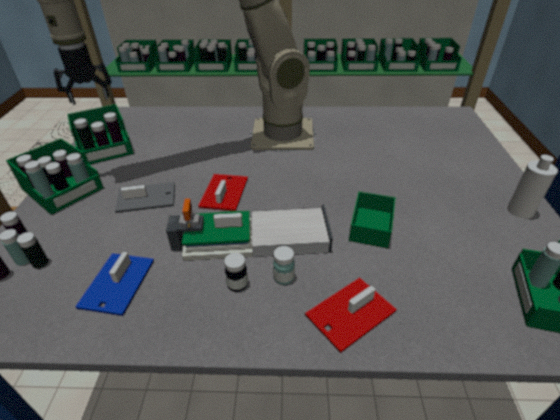

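View pics/t.png

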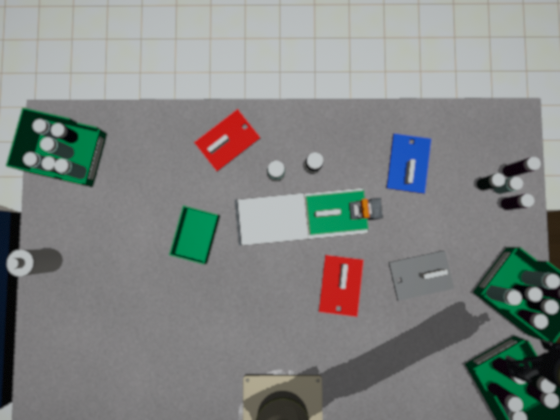

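The top view shows one green plate with a white handle, at about (337,212) with the handle at (328,212). It sits under the bracket, with the orange knob at (366,209) and the pale ledge to its left at (272,220). The look-alikes are red plates at (228,140) and (342,285), blue at (409,163) and grey at (421,275), and none of them is green or on the station. The jars are at (276,170) and (315,161), and the bin is at (195,235). Next I'll measure and confirm in one crop.

```bash
cat > h.py <<'E'
from workcell import *
import cv2,numpy as np
def ray(n,uv,z,p=None):
    p=p or camera_params(n);R=np.array(p["R"]);t=np.array(p["t"])
    c=-R.T@t;d=R.T@np.linalg.inv(p["mtx"])@np.array([uv[0],uv[1],1.]);return c+d*(z-c[2])/d[2]
def big(m):
    k,l,s,c=cv2.connectedComponentsWithStats(m.astype(np.uint8));i=1+s[1:,4].argmax();return l==i,c[i],s[i]
def px(n,X,p=None):
    p=p or camera_params(n);q=np.array(p["mtx"])@(np.array(p["R"])@X+p["t"]);return q[:2]/q[2]
E
python3 - <<'E'
from h import *
im=cv2.imread("pics/t.png");hsv=cv2.cvtColor(im,cv2.COLOR_BGR2HSV)
H,S,V=cv2.split(hsv)
roi=np.zeros(H.shape,bool);roi[185:250,230:390]=1
g,cg,sg=big(roi&(H>45)&(H<85)&(S>120))
o,co,so=big(roi&(H>5)&(H<22)&(S>150))
w,cw,sw=big(roi&(S<40)&(V>150)&(np.arange(560)[None]<303))
def rect(m,z,n):
    c=cv2.findContours(m.astype(np.uint8),0,1)[0][0];c=max(cv2.findContours(m.astype(np.uint8),0,1)[0],key=len)
    b=cv2.boxPoints(cv2.minAreaRect(c));W=np.array([ray("top",q,z)[:2] for q in b]);print(n,b.round(1).tolist(),W.round(4).tolist(),W.mean(0).round(4))
rect(g,.054,"cover");rect(w,.042,"ledge");rect(o,.132,"knob");print(so, ray("top",co,.128))
h=roi&(S<60)&(V>130);h[:,:312]=0;h[:,345:]=0;h[:203]=0;h[221:]=0
m,c,s=big(h);rect(m,.090,"handle");print(c,s)
cv2.imwrite("pics/c.png",cv2.resize(im[180:255,225:395],None,fx=4.6,fy=4.6,interpolation=2))
E
```

```text
cover [[306.1000061035156, 196.3000030517578], [364.1000061035156, 190.5], [367.8999938964844, 228.0], [309.8999938964844, 233.8000030517578]] [[0.637, -0.0691], [0.6539, -0.2382], [0.5445, -0.2472], [0.5278, -0.0793]] [ 0.5908 -0.1584]
ledge [[237.39999389648438, 198.6999969482422], [302.0, 192.5], [306.3999938964844, 238.89999389648438], [241.89999389648438, 245.10000610351562]] [[0.6315, 0.1325], [0.6495, -0.0576], [0.5131, -0.0699], [0.4952, 0.1186]] [0.5723 0.0309]
knob [[360.3999938964844, 199.1999969482422], [366.8999938964844, 198.6999969482422], [368.29998779296875, 217.0], [361.79998779296875, 217.5]] [[0.6203, -0.2116], [0.6217, -0.2292], [0.5719, -0.2322], [0.5705, -0.2146]] [ 0.5961 -0.2219]
[361 199   8  19 119] [ 0.59695247 -0.22323278  0.128     ]
handle [[315.6000061035156, 210.89999389648438], [339.79998779296875, 208.5], [340.29998779296875, 213.8000030517578], [316.1000061035156, 216.1999969482422]] [[0.5915, -0.0932], [0.5983, -0.1613], [0.5835, -0.1626], [0.5767, -0.0946]] [ 0.5875 -0.1279]
[327.78461538 212.39230769] [316 209  25   8 130]
```

View pics/c.png

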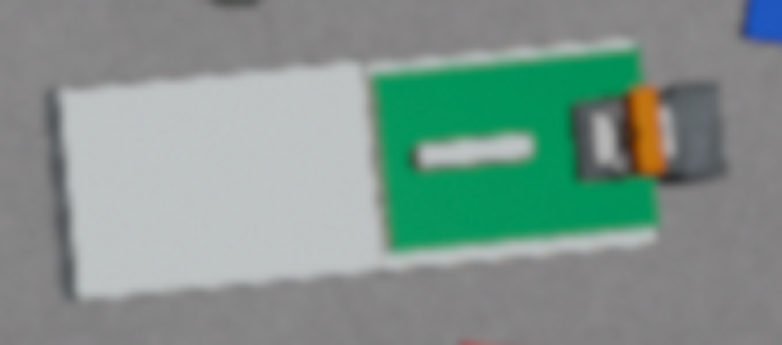

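The crop confirms it. The green plate with the white handle sits on the stack under the bracket with the orange knob, and the bare ledge is to its left. The station's yaw is about 0.095 rad, the knob is near (0.597,-0.2235) and the handle near (0.587,-0.127). I'll move above the knob and square the tool to the station.

Call:
carry_out([
  [[0.77,-0.307,0,0,0,0],[0.77,-0.307,0,0,0,0],[0.77,-0.307,0,0,0,0],[0.77,-0.307,0,0,0,0],[0.77,-0.307,0,0,0,0],[0.77,-0.307,0,0,0,0],[0.77,-0.307,0,0,0,0],[0.77,-0.307,0,0,0,0],[0.77,-0.307,0,0,0,0],[0.77,-0.307,0,0,0,0],[0.77,-0.307,0,0,0,0],[0.77,-0.307,0,0,0,0],[0.77,-0.307,0,0,0,0],[0.77,-0.307,0,0,0,0],[0.77,-0.307,0,0,0,0],[0,0,0,0,0,0.98],[0,0,0,0,0,0.98],[0,0,0,0,0,0.99],[0,0,0,0,0,0],[0,0,0,0,0,0]],
], hand=-0.2)

```text
clock: 1.77
position: [0.5979, -0.2238, 0.2309]
ee_rot: [0.999, 0.049, -0.0, -0.0]
ft_force: [0.6, -0.2, 0.1]
grip_width: 0.6
grasp_force: 0.0
```

```bash
cat > near.py <<'E'
from h import *
import sys
from scipy.spatial.transform import Rotation as Ro
o=get_obs();p=camera_params("wrist");im=camera("wrist")[...,::-1].copy()
R=Ro.from_quat(o["ee_rot"]).as_matrix()
print(o["clock"],"tcp",o["position"].round(4),"yaw",np.arctan2(R[1,0],R[0,0]).round(4),"z",R[:,2].round(3),"w",o["grip_width"],"F",o["ft_force"].round(1),"j",o["joint_pos"].round(2))
cv2.imwrite(sys.argv[1],im)
E
python3 near.py pics/w1.png; python3 - <<'E'
from h import *
im=cv2.imread("pics/w1.png");H,S,V=cv2.split(cv2.cvtColor(im,cv2.COLOR_BGR2HSV))
m,c,s=big((H>5)&(H<22)&(S>150)&(V>60))
b=cv2.boxPoints(cv2.minAreaRect(max(cv2.findContours(m.astype(np.uint8),0,1)[0],key=len)))
print(s,b.round(0).tolist());print(np.array([ray("wrist",q,.132) for q in b]).round(4).tolist(),ray("wrist",c,.132))
E
```

```text
1.7667 tcp [ 0.5979 -0.2238  0.2309] yaw 0.098 z [-0.001  0.    -1.   ] w 0.5999018811773125 F [ 0.6 -0.2  0.1] j [ 0.5   0.38 -0.28  1.41  0.11  1.37 -1.26]
[ 278  172   19   68 1163] [[278.0, 239.0], [278.0, 172.0], [296.0, 172.0], [296.0, 239.0]]
[[0.5733, -0.2222, 0.132], [0.6285, -0.217, 0.132], [0.6299, -0.2309, 0.132], [0.5747, -0.237, 0.132]] [ 0.60151182 -0.22640042  0.132     ]
```

View pics/w1.png

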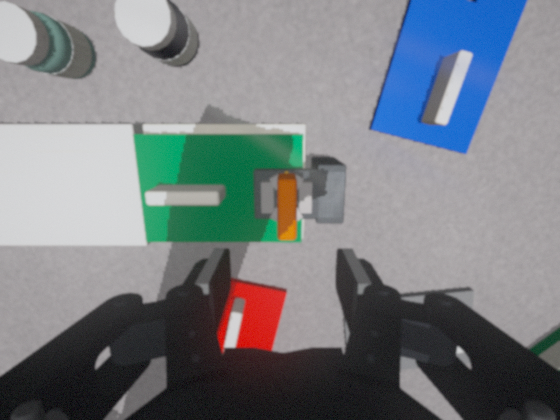

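The wrist view shows the knob at (287,205), the post at (313–345,158–222) and the handle at (185,195). Before descending I'll check the post's height, since the open fingers pass near it.

```bash
python3 - <<'E'
from h import *
im=cv2.imread("pics/s.png");cv2.imwrite("pics/sc.png",cv2.resize(im[190:265,155:275],None,fx=6,fy=6,interpolation=2))
u=np.array([-np.sin(.096),np.cos(.096)]);L=np.array([.5723,.0309])
for z in(.074,.09,.105,.12,.135):
  print(z,[ (98+1000*(ray("wrist",(c,190),z)[:2]-L)@u).round(1) for c in(313,345)],1000*(ray("wrist",(345,158),z)-ray("wrist",(345,222),z))[0])
st=lambda x,y,z:np.r_[L+u*(y-.098)+np.array([u[1],-u[0]])*x,z]
for z in(.074,.09,.105,.12):print(z,[((px("scene",st(x,y,z))-[155,190])*6).round(0) for x,y in((.025,-.216),(.025,-.188),(-.025,-.216))])
E
```

```text
0.074 [np.float64(-187.5), np.float64(-218.9)] 63.36881578542752
0.09 [np.float64(-185.9), np.float64(-215.6)] 59.98183512049315
0.105 [np.float64(-184.5), np.float64(-212.6)] 56.80654074711722
0.12 [np.float64(-183.0), np.float64(-209.5)] 53.631246373741284
0.135 [np.float64(-181.5), np.float64(-206.4)] 50.45595200036534
0.074 [array([ 71., 237.]), array([138., 233.]), array([ 89., 159.])]
0.09 [array([ 64., 208.]), array([131., 205.]), array([ 81., 131.])]
0.105 [array([ 56., 181.]), array([125., 178.]), array([ 75., 105.])]
0.12 [array([ 49., 154.]), array([118., 150.]), array([68., 77.])]
```

View pics/sc.png

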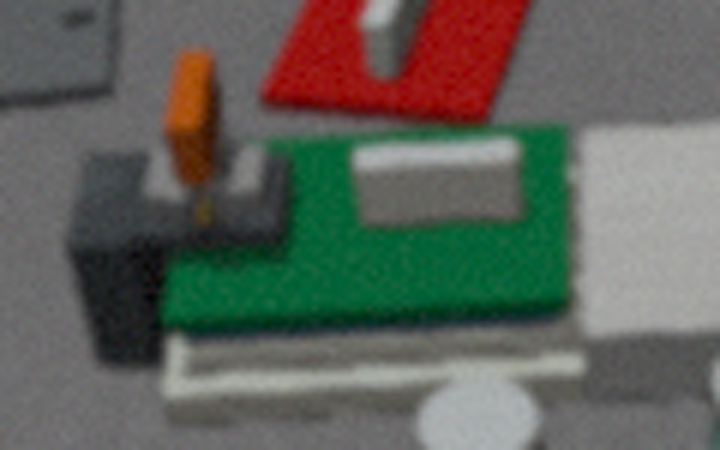

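The post's top edge in the crop, at about (71,237), matches z = 0.074. It is flush with the arm, so the fingers clear it. I'll descend and grip.

Call:
carry_out([
  [[-0.03,0,0.8,0,0,0],[0,0,0.8,0,0,0],[0,0,0.8,0,0,0],[0,0,0.6,0,0,0],[0,0,0.25,0,0,0],[0,0,0,0,0,0],[0,0,0,0,0,0],[0,0,0,0,0,0]],
])

```text
clock: 2.48
position: [0.598, -0.2243, 0.1035]
ee_rot: [0.999, 0.048, 0.001, 0.001]
ft_force: [-0.6, 0.6, -0.3]
grip_width: 0.599
grasp_force: 0.0
```

Call:
carry_out([
  [[0,0,0,0,0,0],[0,0,0,0,0,0],[0,0,0,0,0,0],[0,0,0,0,0,0],[0,0,0,0,0,0],[0,0,0,0,0,0],[0,0,0,0,0,0],[0,0,0,0,0,0],[0,0,0,0,0,0],[0,0,0,0,0,0]],
], hand=1, force=60)

```text
clock: 3.32
position: [0.5977, -0.2263, 0.103]
ee_rot: [0.999, 0.047, 0.001, 0.002]
ft_force: [0.7, -6.2, 4.2]
grip_width: 0.176
grasp_force: 60.0
```

Call:
carry_out([
  [[0,0.05,-0.1,0,0,0],[0,0,-0.12,0,0,0],[0,0,-0.12,0,0,0],[0,0,-0.12,0,0,0],[0,0,0,0,0,0],[0,0,0,0,0,0],[0,0,0,0,0,0]],
])

```text
clock: 3.9
position: [0.5975, -0.2264, 0.119]
ee_rot: [0.999, 0.047, 0.001, 0.0]
ft_force: [6.8, -3.7, -12.0]
grip_width: 0.177
grasp_force: 60.2
```

Call:
carry_out([
  [[0,0,-0.05,0,0,0],[0,0,0,0,0,0],[0,0,0,0,0,-0.5],[0,0,0,0,0,-0.8],[0,0,0,0,0,-0.8],[0,0,0,0,0,-0.8],[0,0,0,0,0,-0.8],[0,0,0,0,0,-0.8],[0,0,0,0,0,-0.8],[0,0,0,0,0,-0.8],[0,0,0,0,0,-0.8],[0,0,0,0,0,-0.8],[0,0,0,0,0,-0.8],[0,0,0,0,0,-0.8],[0,0,0,0,0,-0.8],[0,0,0,0,0,-0.4],[0,0,0,0,0,0],[0,0,0,0,0,0],[0,0,0,0,0,0]],
])

```text
clock: 5.48
position: [0.5969, -0.2262, 0.1205]
ee_rot: [0.827, 0.562, -0.0, -0.0]
ft_force: [4.8, -1.8, -12.5]
grip_width: 0.177
grasp_force: 60.1
```

```bash
python3 near.py pics/w2.png
```

```text
5.4833 tcp [ 0.5969 -0.2262  0.1205] yaw 1.1944 z [-0.  0. -1.] w 0.17711838743990552 F [  4.8  -1.8 -12.5] j [ 0.64  0.48 -0.47  1.53  0.23  1.18 -0.24]
```

View pics/w2.png

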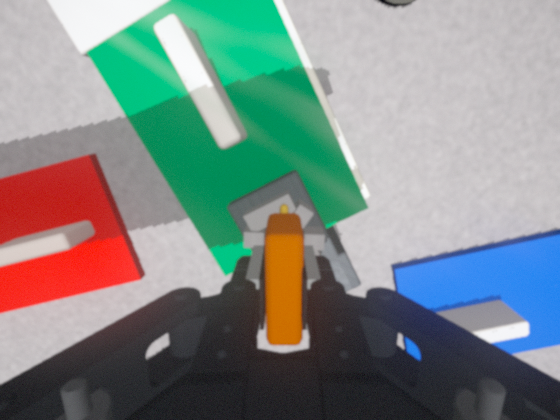

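The picture shows the orange bar at (284,280) still aligned in the fingers, and the tool has turned 1.1 rad. I'll lower into the notch and release to a half opening.

Call:
carry_out([
  [[0,0,0.06,0,0,0],[0,0,0.06,0,0,0],[0,0,0.06,0,0,0],[0,0,0,0,0,0],[0,0,0,0,0,0],[0,0,0,0,0,0]],
])

```text
clock: 6.03
position: [0.5969, -0.2262, 0.1141]
ee_rot: [0.827, 0.562, -0.0, 0.0]
ft_force: [4.3, -2.3, -11.2]
grip_width: 0.172
grasp_force: 60.3
```

Call:
carry_out([
  [[0,0,0,0,0,0],[0,0,0,0,0,0],[0,0,0,0,0,0],[0,0,0,0,0,0],[0,0,0,0,0,0],[0,0,0,0,0,0],[0,0,0,0,0,0]],
], hand=-0.1)

```text
clock: 6.62
position: [0.5971, -0.2259, 0.1147]
ee_rot: [0.827, 0.562, 0.0, 0.0]
ft_force: [-0.4, -0.6, 0.2]
grip_width: 0.553
grasp_force: 0.0
```

Call:
carry_out([
  [[0,0,-0.5,0,0,0],[0,0,-0.8,0,0,0],[0,0,-0.8,0,0,0],[0,0,-0.5,0,0,0],[0,0,0,0,0,0],[0,0,0,0,0,0]],
])

```text
clock: 7.12
position: [0.5976, -0.226, 0.2198]
ee_rot: [0.827, 0.562, 0.001, 0.001]
ft_force: [-0.0, 0.4, -0.6]
grip_width: 0.548
grasp_force: 0.0
```

```bash
python3 near.py pics/w3.png
```

```text
7.1167 tcp [ 0.5976 -0.226   0.2198] yaw 1.1944 z [ 0.002 -0.001 -1.   ] w 0.547866156885807 F [-0.   0.4 -0.6] j [ 0.65  0.41 -0.48  1.42  0.19  1.36 -0.21]
```

View pics/w3.png

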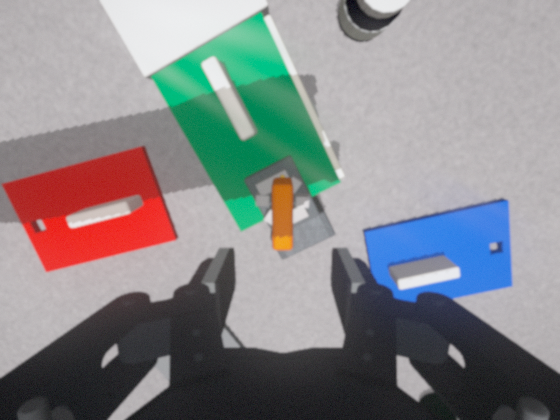

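The knob stays twisted at (282,213), in line with the tool, with the fingers off it. I'll move over the white handle and turn across it.

Call:
carry_out([
  [[0.544,-0.283,0,0,0,0],[0.544,-0.283,0,0,0,0],[0.544,-0.283,0,0,0,0],[0.544,-0.283,0,0,0,0],[0,0,0,0,0,-0.904],[0,0,0,0,0,-0.904],[0,0,0,0,0,-0.904],[0,0,0,0,0,-0.904],[0,0,0,0,0,-0.904],[0,0,0,0,0,0],[0,0,0,0,0,0]],
])

```text
clock: 8.08
position: [0.5864, -0.1284, 0.2173]
ee_rot: [0.673, 0.74, -0.0, -0.001]
ft_force: [0.2, 0.3, -0.0]
grip_width: 0.549
grasp_force: 0.0
```

```bash
python3 near.py pics/w4.png; python3 - <<'E'
from h import *
im=cv2.imread("pics/w4.png");H,S,V=cv2.split(cv2.cvtColor(im,cv2.COLOR_BGR2HSV))
q=px("wrist",np.array([.5875,-.1285,.09]));print(q)
m=((S<70)&(V>120)).astype(np.uint8);m[:,:int(q[0])-40]=0;m[:,int(q[0])+40:]=0;n,l,s,c=cv2.connectedComponentsWithStats(m)
for i in range(1,n):
  if 200<s[i,4]<8000:
    k=max(cv2.findContours((l==i).astype(np.uint8),0,1)[0],key=len)
    b=cv2.boxPoints(cv2.minAreaRect(k));W=np.array([ray("wrist",x,.09)[:2] for x in b]);print(s[i],b.round().tolist(),W.round(4).tolist(),W.mean(0).round(4))
E
```

```text
8.0833 tcp [ 0.5864 -0.1284  0.2173] yaw 1.6648 z [-0.002  0.001 -1.   ] w 0.5492438864237972 F [ 0.2  0.3 -0. ] j [ 0.62  0.35 -0.6   1.52  0.2   1.34  0.09]
[283.17190501 201.46283074]
[ 277  159   16   80 1240] [[277.0, 159.0], [292.0, 159.0], [292.0, 238.0], [277.0, 238.0]] [[0.5787, -0.0915], [0.5915, -0.0903], [0.5988, -0.1623], [0.5851, -0.1636]] [ 0.5885 -0.1269]
[261 275  39  24 461] [[261.0, 275.0], [299.0, 275.0], [299.0, 298.0], [261.0, 298.0]] [[0.5732, -0.2024], [0.6093, -0.199], [0.6119, -0.2235], [0.5751, -0.227]] [ 0.5924 -0.213 ]
[ 243  296   37   53 1138] [[243.0, 296.0], [279.0, 296.0], [279.0, 348.0], [243.0, 348.0]] [[0.5575, -0.2265], [0.5923, -0.2232], [0.5977, -0.2827], [0.561, -0.2862]] [ 0.5771 -0.2546]
[286 296  37  57 953] [[286.0, 296.0], [322.0, 296.0], [322.0, 352.0], [286.0, 352.0]] [[0.5991, -0.2225], [0.6339, -0.2192], [0.6421, -0.2834], [0.6053, -0.2869]] [ 0.6201 -0.253 ]
```

Call:
carry_out([
  [[0,0.04,0.8,0,0,0],[0,0,0.8,0,0,0],[0,0,0.8,0,0,0],[0,0,0.8,0,0,0],[0,0,0.4,0,0,0],[0,0,0.2,0,0,0],[0,0,0,0,0,0],[0,0,0,0,0,0]],
])

```text
clock: 8.8
position: [0.5889, -0.1281, 0.0672]
ee_rot: [0.672, 0.74, 0.0, 0.0]
ft_force: [0.0, 1.1, 1.1]
grip_width: 0.55
grasp_force: 0.0
```

Call:
carry_out([
  [[0,0,0,0,0,0],[0,0,0,0,0,0],[0,0,0,0,0,0],[0,0,0,0,0,0],[0,0,0,0,0,0],[0,0,0,0,0,0],[0,0,0,0,0,0],[0,0,0,0,0,0],[0,0,0,0,0,0],[0,0,0,0,0,0]],
], hand=1, force=40)

```text
clock: 9.63
position: [0.5892, -0.1284, 0.068]
ee_rot: [0.672, 0.74, 0.0, 0.001]
ft_force: [-2.7, 0.6, 7.3]
grip_width: 0.151
grasp_force: 41.2
```

Call:
carry_out([
  [[0,0,-0.04,0,0,0],[0,0,0,0,0,0],[0.1,0,0,0,0,0],[0.2,0,0,0,0,0],[0.2,0,0,0,0,0],[0,0,0,0,0,0],[0,0,0,0,0,0]],
])

```text
clock: 10.22
position: [0.5865, -0.1066, 0.0681]
ee_rot: [0.671, 0.741, 0.0, -0.0]
ft_force: [0.3, 0.0, -2.2]
grip_width: 0.156
grasp_force: 39.8
```

Call:
carry_out([
  [[0.15,0,0,0,0,0],[0.3,0,0,0,0,0],[0.3,0,0,0,0,0],[0.3,0,0,0,0,0],[0.3,0,0,0,0,0],[0.3,0,0,0,0,0],[0.3,0,0,0,0,0],[0.3,0,0,0,0,0],[0.3,0,0,0,0,0],[0.3,0,0,0,0,0],[0.3,0,0,0,0,0],[0.3,0,0,0,0,0],[0.3,0,0,0,0,0],[0.3,0,0,0,0,0],[0.1,0,0,0,0,0],[0,0,0,0,0,0],[0,0,0,0,0,0],[0,0,0,0,0,0]],
])

```text
clock: 11.72
position: [0.5707, 0.0559, 0.068]
ee_rot: [0.672, 0.74, -0.0, 0.0]
ft_force: [0.0, -0.9, -4.8]
grip_width: 0.157
grasp_force: 39.5
```

```bash
python3 near.py pics/w5.png
```

```text
11.7167 tcp [0.5707 0.0559 0.068 ] yaw 1.6667 z [-0.    -0.001 -1.   ] w 0.15721809411197057 F [ 0.  -0.9 -4.8] j [ 0.34  0.44 -0.63  1.75  0.3   1.04 -0.3 ]
```

View pics/w5.png

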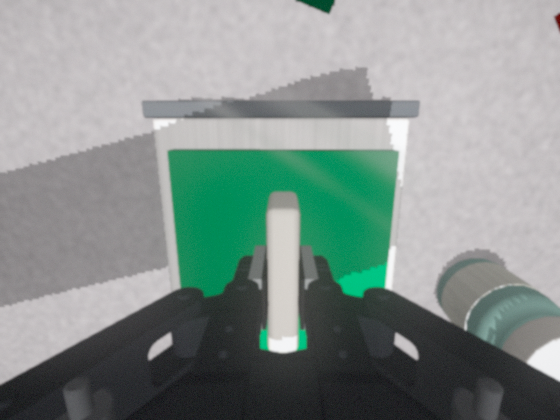

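The cover at (283,220) is centred and square on the ledge, with about 16 mm to the lip (rows 118 to 150), so station y is about 95 mm. I'll lower it the 2 mm, release and retreat.

Call:
carry_out([
  [[0.03,0,0.03,0,0,0],[0,0,0.04,0,0,0],[0,0,0,0,0,0],[0,0,0,0,0,0],[0,0,0,0,0,0]],
])

```text
clock: 12.18
position: [0.5706, 0.0576, 0.066]
ee_rot: [0.672, 0.74, -0.0, 0.0]
ft_force: [-4.3, -1.9, 6.3]
grip_width: 0.155
grasp_force: 40.9
```

Call:
carry_out([
  [[0,0,0,0,0,0],[0,0,0,0,0,0],[0,0,0,0,0,0],[0,0,0,0,0,0],[0,0,0,0,0,0],[0,0,0,0,0,0],[0,0,0,0,0,0]],
], hand=0.1)

```text
clock: 12.77
position: [0.5704, 0.0581, 0.0653]
ee_rot: [0.672, 0.741, -0.0, 0.0]
ft_force: [-0.1, 0.4, 0.1]
grip_width: 0.449
grasp_force: 0.0
```

Call:
carry_out([
  [[0,0,-0.3,0,0,0],[0,0,-0.8,0,0,0],[0,0,-0.8,0,0,0],[0,0,-0.8,0,0,0],[0,0,-0.8,0,0,0],[0,0,-0.4,0,0,0],[0,0,0,0,0,0],[0,0,0,0,0,0],[0,0,0,0,0,0],[0,0,0,0,0,0]],
])

```text
clock: 13.6
position: [0.5698, 0.058, 0.2203]
ee_rot: [0.672, 0.741, -0.001, -0.001]
ft_force: [-0.6, 0.2, -0.8]
grip_width: 0.451
grasp_force: 0.0
```

```bash
python3 near.py pics/w6.png
```

```text
13.6 tcp [0.5698 0.058  0.2203] yaw 1.6678 z [-0.002 -0.    -1.   ] w 0.45057897873802466 F [-0.6  0.2 -0.8] j [ 0.38  0.3  -0.68  1.59  0.19  1.33 -0.22]
```

View pics/w6.png

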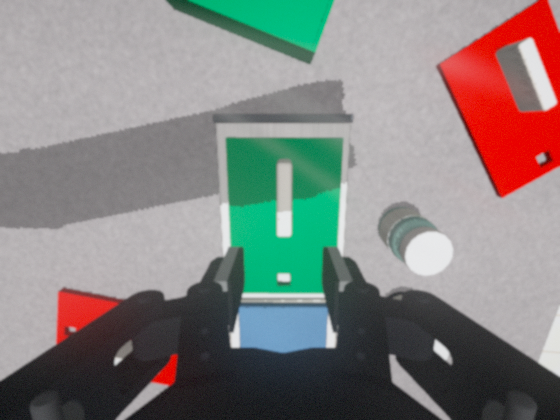

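The cover lies wholly on the ledge, centred and square (rows 137–293). The blue standard (283,328) is still in place and the gripper is clear. I'll hand in.

```bash
python3 -c "from workcell import *;print(hand_in())"
```

```text
the job is handed in; nothing more can be done
None
```

The job is handed in at about 13.6 s; no verdict came back: the plunger was left twisted about 1.1 rad in its rest notch, the green cover lies square on the ledge at about station y 97 mm, and the blue standard, the only one in view, looked in place.

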